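Tip a tote of nuts into its pick-out corner and hold it over the mat

ROBOT

A 7-joint arm with a two-finger parallel gripper is mounted at the origin on the work surface. World frame = base frame: x ahead of the robot, y to its left, z up, the work surface at z = 0. Lengths are in m, angles in rad, forces in N, time in s.
With the tool pointing down it reaches from about 0.4 to 0.875 m from the base axis. Payload 19.3 kg.
Tool frame: the origin (TCP) lies at the very end of the fingers, on their centre line; the grasp point (between the pads) lies 19 mm behind it; z points along the fingers, y is the line along which they close (so a half turn about z gives the same grasp; the last joint's range is limited). The gripper opens to 85 mm and grips with 20 to 120 N. Pads are 22 mm wide; open, the fingers measure 114 mm over their backs; the gripper's body (76 mm by 85 mm) begins 54 mm behind the grasp point. The pads swing forward as they close: fully open they stand 13 mm farther back than shut.
Start: joints at [-1.385, 0.521, -0.036, 1.599, 0.021, 1.021, -0.113], TCP at [0.158, 0.605, 0.21] pointing down, gripper open.
Joint ranges: [-2.91, 2.91], [-0.3, 2.13], [-1.5, 1.42], [0.17, 2.43], [-1.26, 4.41], [0.16, 1.93], [-2.52, 2.52]. Speed limits (rad/s): [1.89, 1.89, 2.39, 2.39, 3.01, 3.01, 3.01].

INTERFACE

Orientations are given as [roll, pitch, yaw] about the fixed x, y, z axes, in that order (R = Rz(yaw) Ry(pitch) Rx(roll)).
In Python, from workcell import bot gives the robot as it stands. The module is installed in compiled form; this text tells all that it offers.
- The arm moves only by the tool apply_moves, never from a script. Its arguments are lists of equal length, an entry for each row: "claw": the finger opening in m, from 0 to 0.0854; "xyz": the shift along the tool's x, y, z in m, a list of three; "twist": the turn, a rotation vector about the tool's x, y, z in rad, a list of three. A call has 1 to 20 rows; each row shifts and turns the commanded pose from where the row before left it, along the tool's axes as they then stand; what a row does not reach is not made up. A row lasts 1/10 s, in which the tool goes at most 50 mm and 8.59 degrees, less where a joint would pass 70% of its speed; a pose out of reach is approached as far as the arm can. A call with a gripper value outside its range is refused whole. The fingers move at their own pace and stop on an object; "force" is the grip in N (left out, the last holds). Time passes only in rows, so rows that do not move let the fingers close. It gives the time, the measured TCP pose, the force, the opening and the grip force at its end, in the units of the state.
- bot.observe(): the state, without advancing time (a new reading comes with each control period).
- bot.grab_frame(name): name is "side" or "top"; returns a dict with "img" (420x560x3 uint8, red, green, blue), "vfov" (degrees; the focal length in pixels is half the picture's height over the tangent of half this angle, whatever the lens; pixels are square), "cx", "cy" (the principal point, pixels), "view" (4x4, takes a point from world to camera coordinates). Camera axes: x right, y up, looking along -z (the intrinsics and any distortion apply to the point x, -y, -z); pixel columns grow to the right and rows downward; lengths in m; the calibration is good to about 2 mm. A picture is of the moment at which its call begins. There is no depth.
- bot.job_done(): hands the job in; it is judged then, once.
Trained networks look in the newest picture that a camera, given by its name, has taken for a name from the list of things; names that differ only in an ending like _2 or _b are one class to them, and where a whole thing is asked for, a point or a joint stands for the part that bears it (a point fixed in the world has none). Each returns a list of dicts, best first, with "score" (0 to 1); they miss things now and then, are a little off and sometimes report something else, mostly with a low value. They report only what shows in the picture. A call takes as long as a camera call. They do not tell look-alikes from the thing itself.
- bot.find_in(camera, query): "position" ([x, y, z] in m, in world coordinates, good to about 4 mm: the middle of the surface that is visible of it).
The state is a dict: "clock": time; "qpos": joint angles; "qd": joint speeds; "joint_efforts": joint torques, N m; "position": TCP position; "tool_rot": TCP orientation; "force": force on the tool from outside, world axes, zero at the start; "moment": the same for the moment, N m; "grip_width": finger opening in m; "finger_force": force on a finger pad.
Only numpy, scipy, OpenCV 4.12 (cv2) and the standard library are available. Lean on these libraries where they do the work, as an engineer would, in place of code of your own. Each camera call takes 0.05 s, during which the arm holds its last target. There are 200 camera calls.

TASK

Lift the tote by its carry bar, bring its middle over the middle of the black rubber mat, and tip it about 30 degrees towards its cut-off pick-out corner, so that this corner is the lowest and all three nuts slide together into it, without spilling any or disturbing the other things on the bench. Finish while still holding the tote there in the air, tipped and still, clear of the mat, so that the nuts can be picked out: do not put it down or let go.

Things in the scene. Friction and masses are not known exactly. Their poses are not given: they have to be found in the camera images.
- tote_bar (a point): centre of the tote's fixed straight carry bar, which runs along the tote's x over its middle between an upright strap at either end: bar 14 wide (y), 18 high, 206 long, from 92 to 110 above the tote's underside, its centre 101 above it and 76 above tote_middle. Axes of the tote, z up out of it. A firm grip (about 90 N) on the bar holds the tote without slipping, tilted too
- tote_middle (a point): middle of the tote, 25 above its underside, axes of the tote. Open bare-metal tray 200 long (x), 140 wide (y), walls 50 high, walls and floor 3 thick, 0.36 to 0.6 kg empty. Its +x +y corner is cut off at 45 degrees (40 off each side) with a wall only 30 high there: the pick-out corner
- tote_pick_corner (a point): point on the tote's inner floor at the pick-out corner, beside the slanting low wall, at x +77, y +47, z -22 from tote_middle in the tote's axes
- mat_center (a point): middle of the top of the black rubber picking mat that lies fixed on the bench, 240 (x) by 220 (y) by 4 thick
- nut0_center (a point): centre of a loose steel hexagon nut on the tote's floor, 24 across the flats, 13 high, 35 g, z along its hole; lightly oiled, the nuts begin to slide at about 9 to 12 degrees of tilt
- nut1_center (a point): centre of a second loose steel hexagon nut on the tote's floor, 24 across the flats, 13 high, 35 g, z along its hole
- nut2_center (a point): centre of a third loose steel hexagon nut on the tote's floor, 24 across the flats, 13 high, 35 g, z along its hole
- oil_can: bystander: closed grey oil can, 52 across, 130 high, standing on the bench beyond the work; origin under its middle
- screwdriver: bystander: screwdriver lying on the bench beyond the work; origin under its middle
- square: bystander: steel machinist's square lying on the bench beyond the work, stock 75 by 16 by 16, blade 100 long; origin under the middle of the stock
There are look-alikes about, which are no part of the job. Of the things like the part that bears tote_bar, leave any that is yellow; of the rest the larger one is meant.

How it is judged:
On the way, in this order (a step that is already met when the one before it is completed fails the run):
1. the tote is lifted clear of the bench in the gripper (height (world z) of tote_pick_corner above 0.03 m and contact force between tote and the fingers above 1 N and height (world z) of tote_middle above 0.06 m), for 0.2 s.
2. over the mat, the tote is tipped towards its pick-out corner and all three nuts lie in it (height (world z) of tote_pick_corner above 0.03 m and contact force between tote and the fingers above 1 N and angle between tote_middle's own z axis and vertical between 0.35 and 0.8 rad and angle between tote_middle's own x axis and vertical above 1.69 rad and angle between tote_middle's own y axis and vertical above 1.69 rad and horizontal distance between tote_middle and mat_center below 0.1 m and distance between each of nut0_center, nut1_center, nut2_center and tote_pick_corner below 0.08 m), for 0.3 s.
At the end, for the whole second after the job is handed in: Gripper holds the still tote, low corner 30+ mm above the bench, touching neither bench nor mat, middle within 100 mm of the mat's middle seen from above, tipped 20 to 46 degrees with its x and y axes each 7+ degrees downhill, all nut centres within 80 mm of the pick-out corner point (all of step 2 and contact force between tote and table below 0.1 N and contact force between tote and mat below 0.1 N and linear speed of each of tote, nut0, nut1, nut2 below 0.03 m/s); the arm keeps its last pose, push and grip.
It fails at once if a nut falls out of the tote (distance between any of nut0_center, nut1_center, nut2_center and tote_middle above 0.15 m).
It fails at once if a bystander (oil can, screwdriver, square) is moved more than 2 cm (distance of any of oil_can, screwdriver, square from where it was at the start of the episode above 0.02 m).
It also fails if it takes over 35 s, if anything falls off the work surface, if the arm or the gripper's body presses on something with over 40 N, if the wrist force passes 120 N, or if a joint passes its speed limit or range.

## Working session

There is one attempt and no reset: what is moved stays moved. The work goes in short steps, Python scripts to look and compute and a tool call to move; the robot and the scene stay as the last step left them, time stands still between calls to the robot, and variables do not carry over. Pictures are saved under pics/ and viewed, at most 10 in all, crops included, and the job is handed in when it is done.

Besides the shell and the picture viewer there is one more tool, called as name(argument=value, ...), one argument or row to a line, values as JSON. apply_moves: Moves the arm, as the interface text tells. Its arguments: {"type":"object","properties":{"claw":{"type":"array"},"xyz":{"type":"array"},"twist":{"type":"array"},"force":{"type":"number"}},"required":["claw","xyz","twist"]}

```bash
mkdir -p pics; cat > h.py <<'E'
import numpy as np, cv2
from workcell import bot
def proj(f,P):
    P=np.atleast_2d(P); c=(f['view']@np.c_[P,np.ones(len(P))].T).T[:,:3]
    h=f['img'].shape[0]; F=h/2/np.tan(np.radians(f['vfov'])/2)
    return np.c_[f['cx']+F*c[:,0]/-c[:,2], f['cy']-F*c[:,1]/-c[:,2]]
def ray(f,u,v):
    h=f['img'].shape[0]; F=h/2/np.tan(np.radians(f['vfov'])/2)
    d=np.array([(u-f['cx'])/F,-(v-f['cy'])/F,-1]); R=f['view'][:3,:3]; t=f['view'][:3,3]
    return -R.T@t, R.T@d
def onz(f,u,v,z):
    o,d=ray(f,u,v); return o+d*(z-o[2])/d[2]
def save(f,n): cv2.imwrite('pics/'+n,f['img'][:,:,::-1])
E
python3 - <<'E'
from h import *
F={}
for c in('side','top'):
    f=bot.grab_frame(c); save(f,c+'0.png'); F[c]=f
    print(c,f['vfov'],f['cx'],f['cy'],[k for k in f if k not in('img','view')], ray(f,280,210))
    for q in('tote_bar','tote_middle','tote_pick_corner','mat_center','nut0_center','oil_can','screwdriver','square'):
        for r in bot.find_in(c,q)[:5]: print(q,np.round(r['position'],3),round(r['score'],2),np.round(proj(f,r['position'])[0]))
s=bot.observe();print({k:np.round(v,3) for k,v in s.items()})
cv2.imwrite('pics/both0.png',np.vstack([F['side']['img'],F['top']['img']])[:,:,::-1])
E
```

```text
side 49.07184552328943 275.46732485302937 218.49215730003723 ['vfov', 'cx', 'cy'] (array([ 0.36301538, -1.0283493 ,  1.04064127]), array([ 0.11506482,  0.74598135, -0.65628481]))
tote_bar [ 0.197 -0.327  0.013] 0.9 [177. 343.]
tote_bar [0.393 0.017 0.007] 0.68 [240. 242.]
tote_bar [ 0.45  -0.212  0.005] 0.66 [268. 296.]
tote_middle [ 0.202 -0.328  0.013] 0.98 [180. 343.]
tote_middle [ 0.452 -0.207  0.01 ] 0.65 [268. 294.]
tote_middle [0.391 0.016 0.009] 0.58 [239. 242.]
tote_pick_corner [ 0.198 -0.323  0.02 ] 0.84 [177. 340.]
tote_pick_corner [0.396 0.009 0.009] 0.8 [241. 243.]
tote_pick_corner [ 0.454 -0.208  0.008] 0.71 [269. 294.]
mat_center [0.453 0.256 0.003] 0.7 [250. 194.]
screwdriver [ 0.786 -0.313  0.017] 0.75 [395. 305.]
square [0.734 0.265 0.001] 0.69 [326. 184.]
top 55.05549364547842 282.1004770268442 208.36732717588083 ['vfov', 'cx', 'cy'] (array([0.32428601, 0.01698334, 1.06004855]), array([ 0.18554958,  0.00910273, -0.98261492]))
tote_bar [ 0.196 -0.327  0.004] 0.89 [419. 340.]
tote_bar [ 0.451 -0.214  0.003] 0.69 [371. 238.]
tote_bar [0.394 0.015 0.003] 0.66 [284. 259
[... 439 characters left out ...]
  -0.014  0.118] 0.89 [297. 120.]
screwdriver [ 0.782 -0.304  0.028] 0.66 [402. 116.]
square [0.724 0.279 0.007] 0.68 [190. 137.]
square [0.45  0.262 0.003] 0.27 [191. 236.]
{'clock': np.float64(0.9), 'qpos': array([-1.385,  0.521, -0.036,  1.6  ,  0.021,  1.021, -0.113]), 'qd': array([-0.   , -0.001,  0.   ,  0.001, -0.001,  0.001,  0.001]), 'joint_efforts': array([-1.0000e-03, -9.2683e+01,  1.9770e+00, -3.7022e+01,  1.8000e-02,
        2.0000e-03, -0.0000e+00]), 'position': array([0.158, 0.605, 0.21 ]), 'tool_rot': array([3.142, 0.   , 2.886]), 'force': array([-0.293, -0.497,  0.965]), 'moment': array([0.05 , 0.019, 0.003]), 'finger_force': np.float64(0.0), 'grip_width': np.float64(0.086)}
```

View pics/side0.png

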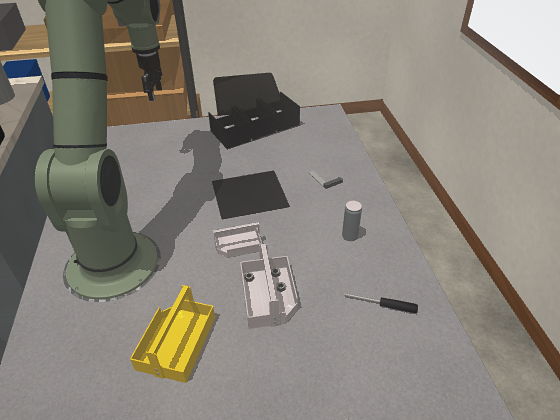

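View pics/top0.png

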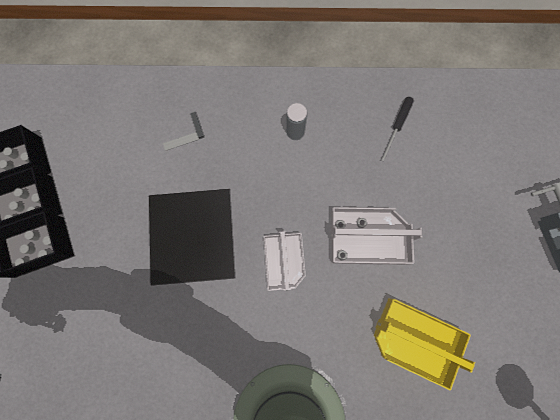

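Candidates: yellow tote at top (425,342), small bare tote at top (284,260), large bare tote with the nuts at top (371,237) and side (268,294). The last one fits, being not yellow, the larger of the rest and holding three nuts. Its cut corner is at about (403,215) in the top view. I'll confirm in an enlarged crop.

```bash
python3 - <<'E'
from h import *
a=cv2.imread('pics/top0.png')[195:275,325:430]; b=cv2.imread('pics/side0.png')[220:335,230:310]
a=cv2.resize(a,None,fx=4.5,fy=4.5,interpolation=cv2.INTER_CUBIC); b=cv2.resize(b,None,fx=4,fy=4,interpolation=cv2.INTER_CUBIC)
o=np.zeros((max(a.shape[0],b.shape[0]),a.shape[1]+b.shape[1],3),np.uint8); o[:a.shape[0],:a.shape[1]]=a; o[:b.shape[0],a.shape[1]:]=b
print(o.shape,a.shape); cv2.imwrite('pics/crop.png',o)
E
```

```text
(460, 792, 3) (360, 472, 3)
```

View pics/crop.png

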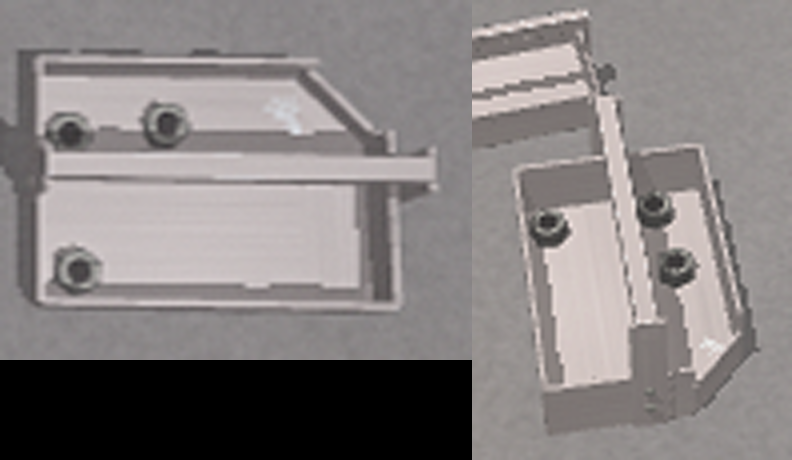

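```bash
cat > a.py <<'E'
from h import *
s=bot.grab_frame('side'); t=bot.grab_frame('top')
def tri(ps,pt):
    A=[];b=[]
    for f,p in((s,ps),(t,pt)):
        o,d=ray(f,*p); d/=np.linalg.norm(d); M=np.eye(3)-d[:,None]*d; A.append(M); b.append(M@o)
    x,r,_,_=np.linalg.lstsq(np.vstack(A),np.hstack(b),rcond=None); return x,np.sqrt(r)
n=tri((273.5,300.5),(421.7,232.3)); f=tri((263.75,244.2),(335,231.7)); print(n,f)
d=n[0]-f[0]; print('len',np.linalg.norm(d),'yaw',np.arctan2(d[1],d[0]),'mid',(n[0]+f[0])/2)
# mat corners from top px
for p in((149,195),(230,189),(235,278),(150,284.5)): print(onz(t,*p,0.004))
for p in((38,58),(38,305),(400,308)): print('rim',onz(t,325+p[0]/4.5,195+p[1]/4.5,0.05))
E
python3 a.py
```

```text
(array([ 0.45295713, -0.31087722,  0.11045699]), array([0.00049655])) (array([ 0.45476668, -0.10576756,  0.10707606]), array([0.00244552]))
len 0.2051455067349631 yaw -1.5796184513510105 mid [ 0.45386191 -0.20832239  0.10876652]
[0.56104113 0.37940524 0.004     ]
[0.57988081 0.16219519 0.004     ]
[0.34369558 0.14091091 0.004     ]
[0.32482173 0.3594436  0.004     ]
rim [ 0.52193254 -0.11003455  0.05      ]
rim [ 0.38280945 -0.10818457  0.05      ]
rim [ 0.38331272 -0.30807857  0.05      ]
```

apply_moves(
  claw=[0.06,0.06,0.06,0.06,0.06,0.06,0.06,0.06,0.06,0.06,0.06,0.06,0.06,0.06,0.06,0.06,0.06,0.06,0.06],
  xyz=[
    [0,0,-0.008],
    [0,0,-0.008],
    [0,0,-0.008],
    [0,0,-0.008],
    [0,0,-0.008],
    [0,0,-0.008],
    [0,0,-0.008],
    [0,0,-0.008],
    [0,0,-0.008],
    [0,0,-0.008],
    [-0.025,0.025,0],
    [-0.025,0.025,0],
    [-0.025,0.025,0],
    [-0.025,0.025,0],
    [-0.025,0.025,0],
    [-0.025,0.025,0],
    [-0.025,0.025,0],
    [-0.025,0.025,0],
    [0,0,0],
  ],
  twist=[
    [0,0,0.132],
    [0,0,0.132],
    [0,0,0.132],
    [0,0,0.132],
    [0,0,0.132],
    [0,0,0.132],
    [0,0,0.132],
    [0,0,0.132],
    [0,0,0.132],
    [0,0,0.132],
    [0,0,0],
    [0,0,0],
    [0,0,0],
    [0,0,0],
    [0,0,0],
    [0,0,0],
    [0,0,0],
    [0,0,0],
    [0,0,0],
  ],
  force=90,
)

```text
clock: 2.9
position: [0.3605, 0.4001, 0.2903]
tool_rot: [3.14, 0.0, 1.56]
force: [-1.1, -0.3, -0.4]
grip_width: 0.06
finger_force: 0.0
```

apply_moves(
  claw=[0.06,0.06,0.06,0.06,0.06,0.06,0.06,0.06,0.06,0.06,0.06,0.06,0.06,0.06,0.06,0.06,0.06,0.06],
  xyz=[
    [-0.0375,0.0175,0],
    [-0.0375,0.0175,0],
    [-0.0375,0.0175,0],
    [-0.0375,0.0175,0],
    [-0.0375,0.0175,0],
    [-0.0375,0.0175,0],
    [-0.0375,0.0175,0],
    [-0.0375,0.0175,0],
    [-0.0385,-0.006,0.01],
    [-0.0385,-0.006,0.01],
    [-0.0385,-0.006,0.01],
    [-0.0385,-0.006,0.01],
    [-0.0385,-0.006,0.01],
    [-0.0385,-0.006,0.01],
    [-0.0385,-0.006,0.01],
    [-0.0385,-0.006,0.01],
    [0,0,0],
    [0,0,0],
  ],
  twist=[
    [0,0,0],
    [0,0,0],
    [0,0,0],
    [0,0,0],
    [0,0,0],
    [0,0,0],
    [0,0,0],
    [0,0,0],
    [0,0,0],
    [0,0,0],
    [0,0,0],
    [0,0,0],
    [0,0,0],
    [0,0,0],
    [0,0,0],
    [0,0,0],
    [0,0,0],
    [0,0,0],
  ],
)

```text
clock: 4.7
position: [0.4459, -0.2051, 0.2096]
tool_rot: [-3.141, -0.0, 1.564]
force: [-0.2, 0.5, -0.5]
grip_width: 0.0597
finger_force: 0.0
```

apply_moves(
  claw=[0.06,0.06,0.06,0.06,0.06,0.06,0.06,0.06,0.06],
  xyz=[
    [-0.0035,0.0075,0.01],
    [0,0,0.018],
    [0,0,0.018],
    [0,0,0.018],
    [0,0,0.018],
    [0,0,0.018],
    [0,0,0.018],
    [0,0,0.009],
    [0,0,0],
  ],
  twist=[
    [0,0,0],
    [0,0,0],
    [0,0,0],
    [0,0,0],
    [0,0,0],
    [0,0,0],
    [0,0,0],
    [0,0,0],
    [0,0,0],
  ],
)

```text
clock: 5.6
position: [0.4536, -0.2075, 0.0817]
tool_rot: [-3.14, -0.001, 1.567]
force: [-0.3, 0.8, -0.4]
grip_width: 0.0597
finger_force: 0.0
```

```bash
python3 - <<'E'
from h import *
f=bot.grab_frame('side'); g=bot.grab_frame('top')
p=proj(f,bot.observe()['position'])[0]; print(p,bot.observe()['position'])
b=cv2.resize(f['img'][200:330,210:330],None,fx=3,fy=3); a=cv2.resize(g['img'][170:300,310:440],None,fx=3,fy=3)
cv2.imwrite('pics/g1.png',np.hstack([b,a])[:,:,::-1])
E
```

```text
[268.42309416 276.87896297] [ 0.45402141 -0.20813084  0.08310743]
```

View pics/g1.png

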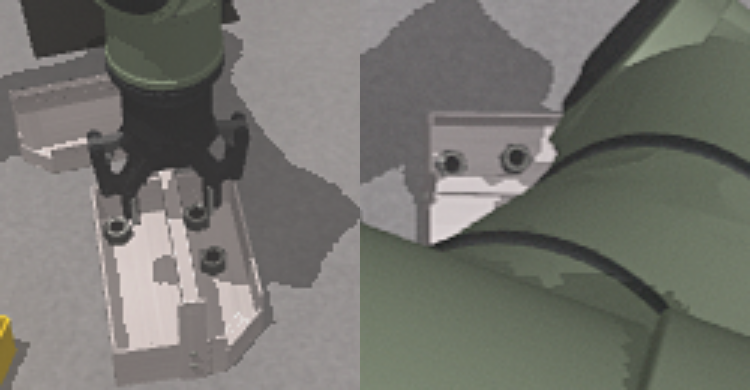

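The fingers straddle the bar, at about (130,205) and (210,195) in the left crop with the bar between them at (172,190). I'll close now.

apply_moves(
  claw=[0.03,0.01,0,0,0,0,0,0],
  xyz=[
    [0,0,0],
    [0,0,0],
    [0,0,0],
    [0,0,0],
    [0,0,0],
    [0,0,0],
    [0,0,0],
    [0,0,0],
  ],
  twist=[
    [0,0,0],
    [0,0,0],
    [0,0,0],
    [0,0,0],
    [0,0,0],
    [0,0,0],
    [0,0,0],
    [0,0,0],
  ],
  force=90,
)

```text
clock: 6.5
position: [0.454, -0.2084, 0.0836]
tool_rot: [3.14, -0.0, 1.566]
force: [-2.3, 2.6, 14.9]
grip_width: 0.0105
finger_force: 88.4
```

apply_moves(
  claw=[0,0,0,0,0,0,0,0,0,0],
  xyz=[
    [0,0,-0.003],
    [0,0,-0.005],
    [0,0,-0.008],
    [0,0,-0.012],
    [0,0,-0.012],
    [0,0,-0.012],
    [0,0,-0.012],
    [0,0,-0.008],
    [0,0,-0.004],
    [0,0,0],
  ],
  twist=[
    [0,0,0],
    [0,0,0],
    [0,0,0],
    [0,0,0],
    [0,0,0],
    [0,0,0],
    [0,0,0],
    [0,0,0],
    [0,0,0],
    [0,0,0],
  ],
)

```text
clock: 7.5
position: [0.4538, -0.2083, 0.1592]
tool_rot: [3.141, 0.0, 1.566]
force: [-0.2, 0.0, -5.5]
grip_width: 0.0099
finger_force: 88.2
```

```bash
python3 - <<'E'
from h import *
f=bot.grab_frame('side'); s=bot.observe(); print({k:np.round(s[k],3) for k in('position','tool_rot','force','moment','grip_width','finger_force')})
cv2.imwrite('pics/g2.png',cv2.resize(f['img'][170:330,190:350],None,fx=3.5,fy=3.5)[:,:,::-1])
E
```

```text
{'position': array([ 0.454, -0.208,  0.159]), 'tool_rot': array([ 3.142, -0.   ,  1.566]), 'force': array([-0.173, -0.214, -7.234]), 'moment': array([-0.081, -0.045, -0.018]), 'grip_width': np.float64(0.01), 'finger_force': np.float64(88.239)}
```

View pics/g2.png

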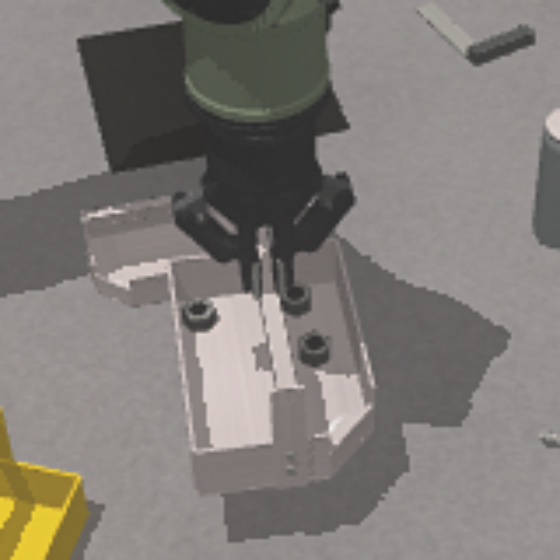

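The tote hangs level at crop (275,370), with all three nuts in it at (200,315), (297,297) and (313,348). Next I raise it and carry it gently to the mat.

apply_moves(
  claw=[0,0,0,0,0,0,0,0,0],
  xyz=[
    [0,0,-0.005],
    [0,0,-0.01],
    [0,0,-0.015],
    [0,0,-0.02],
    [0,0,-0.02],
    [0,0,-0.015],
    [0,0,-0.01],
    [0,0,-0.005],
    [0,0,0],
  ],
  twist=[
    [0,0,0],
    [0,0,0],
    [0,0,0],
    [0,0,0],
    [0,0,0],
    [0,0,0],
    [0,0,0],
    [0,0,0],
    [0,0,0],
  ],
)

```text
clock: 8.45
position: [0.4537, -0.2083, 0.2591]
tool_rot: [3.141, 0.0, 1.566]
force: [0.7, -0.2, -6.3]
grip_width: 0.0107
finger_force: 88.3
```

apply_moves(
  claw=[0,0,0,0,0,0,0,0,0,0,0,0,0,0,0,0,0,0,0,0],
  xyz=[
    [0.006,0,0],
    [0.012,0,0],
    [0.018,0.001,0],
    [0.024,0.001,0],
    [0.03,0.001,0],
    [0.03,0.001,0],
    [0.03,0.001,0],
    [0.03,0.001,0],
    [0.03,0.001,0],
    [0.03,0.001,0],
    [0.03,0.001,0],
    [0.03,0.001,0],
    [0.03,0.001,0],
    [0.03,0.001,0],
    [0.03,0.001,0],
    [0.024,0.001,0],
    [0.018,0.001,0],
    [0.012,0.001,0],
    [0.006,0,0],
    [0,0,0],
  ],
  twist=[
    [0,0,0],
    [0,0,0],
    [0,0,0],
    [0,0,0],
    [0,0,0],
    [0,0,0],
    [0,0,0],
    [0,0,0],
    [0,0,0],
    [0,0,0],
    [0,0,0],
    [0,0,0],
    [0,0,0],
    [0,0,0],
    [0,0,0],
    [0,0,0],
    [0,0,0],
    [0,0,0],
    [0,0,0],
    [0,0,0],
  ],
)

```text
clock: 10.45
position: [0.4717, 0.2417, 0.2586]
tool_rot: [-3.141, 0.0, 1.566]
force: [-0.1, 0.1, -6.4]
grip_width: 0.0102
finger_force: 88.3
```

apply_moves(
  claw=[0,0,0,0,0,0,0,0,0,0,0,0,0,0,0,0,0,0,0,0],
  xyz=[
    [0,0,0],
    [0,0,0],
    [0,0,0],
    [0,0,0],
    [0,0,0],
    [0,0,0],
    [0,0,0],
    [0,0,0],
    [0,0,0],
    [0,0,0],
    [0,0,0],
    [0,0,0],
    [0,0,0],
    [0,0,0],
    [0,0,0],
    [0,0,0],
    [0,0,0],
    [0,0,0],
    [0,0,0],
    [0,0,0],
  ],
  twist=[
    [0.016,0.019,0],
    [0.016,0.019,0],
    [0.016,0.019,0],
    [0.016,0.019,0],
    [0.016,0.019,0],
    [0.016,0.019,0],
    [0.016,0.019,0],
    [0.016,0.019,0],
    [0.016,0.019,0],
    [0.016,0.019,0],
    [0,0,0],
    [0,0,0],
    [0,0,0],
    [0,0,0],
    [0,0,0],
    [0,0,0],
    [0,0,0],
    [0,0,0],
    [0,0,0],
    [0,0,0],
  ],
)

```text
clock: 12.45
position: [0.4718, 0.2415, 0.2588]
tool_rot: [-2.98, -0.189, 1.55]
force: [0.0, -0.2, -5.9]
grip_width: 0.0101
finger_force: 88.4
```

```bash
cat > chk.py <<'E'
from h import *
import sys
from scipy.spatial.transform import Rotation as Ro
f=bot.grab_frame('side'); g=bot.grab_frame('top'); s=bot.observe()
print({k:np.round(s[k],3) for k in('clock','position','tool_rot','force','qpos','grip_width')})
R=Ro.from_euler('xyz',s['tool_rot']).as_matrix()
T=np.c_[-R[:,0],R[:,1],-R[:,2]]  # tote axes
m=s['position']-T@[0,0,.057]; print('mid',m,'axes angles to vertical',np.degrees(np.arccos(T[2])),'corner',m+T@[.077,.047,-.022])
for c in('side','top'):
    for r in bot.find_in(c,'nut0_center'): print(c,np.round(r['position'],3),round(r['score'],2),'tote xyz',np.round(T.T@(r['position']-m),3))
u,v=proj(f,m)[0].astype(int); a=f['img'][max(v-80,0):v+80,u-90:u+90]; u,v=proj(g,m)[0].astype(int); b=g['img'][max(v-80,0):v+80,max(u-90,0):u+90]
cv2.imwrite('pics/'+sys.argv[1],np.hstack([cv2.resize(x,(400,356)) for x in(a,b)])[:,:,::-1])
E
python3 chk.py t1.png
```

```text
{'clock': np.float64(12.55), 'position': array([0.472, 0.242, 0.259]), 'tool_rot': array([-2.98 , -0.189,  1.55 ]), 'force': array([-0.267, -0.011, -6.78 ]), 'qpos': array([-0.715,  0.391,  0.388,  1.757, -0.417,  1.144, -0.154]), 'grip_width': np.float64(0.01)}
mid [0.46285571 0.25233641 0.20354866] axes angles to vertical [100.83865488  99.11262957  14.23221378] corner [0.50425179 0.1813576  0.16030085]
top [0.467 0.159 0.186] 0.75 tote xyz [0.095 0.006 0.001]
```

View pics/t1.png

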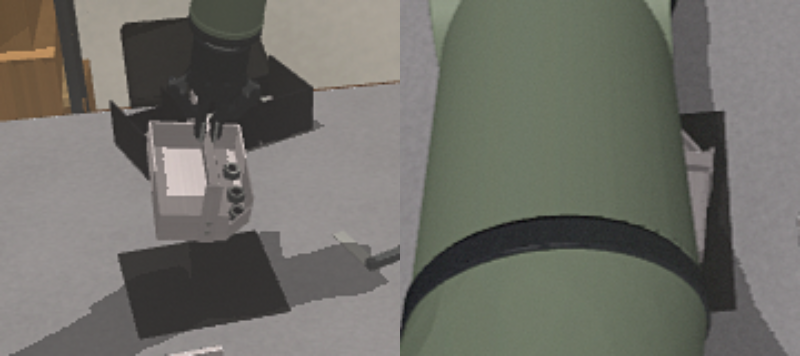

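The tote is tipped 14°, and the three nuts already lie along the +y wall towards the cut corner, at left crop (230,170), (236,193) and (237,211). I'll tip further to 32°.

apply_moves(
  claw=[0,0,0,0,0,0,0,0,0,0,0,0,0,0,0,0,0,0,0,0],
  xyz=[
    [0,0,0],
    [0,0,0],
    [0,0,0],
    [0,0,0],
    [0,0,0],
    [0,0,0],
    [0,0,0],
    [0,0,0],
    [0,0,0],
    [0,0,0],
    [0,0,0],
    [0,0,0],
    [0,0,0],
    [0,0,0],
    [0,0,0],
    [0,0,0],
    [0,0,0],
    [0,0,0],
    [0,0,0],
    [0,0,0],
  ],
  twist=[
    [0.02,0.024,0],
    [0.02,0.024,0],
    [0.02,0.024,0],
    [0.02,0.024,0],
    [0.02,0.024,0],
    [0.02,0.024,0],
    [0.02,0.024,0],
    [0.02,0.024,0],
    [0.02,0.024,0],
    [0.02,0.024,0],
    [0,0,0],
    [0,0,0],
    [0,0,0],
    [0,0,0],
    [0,0,0],
    [0,0,0],
    [0,0,0],
    [0,0,0],
    [0,0,0],
    [0,0,0],
  ],
)

```text
clock: 14.65
position: [0.4718, 0.2416, 0.2588]
tool_rot: [-2.758, -0.42, 1.483]
force: [0.0, -0.2, -5.8]
grip_width: 0.0102
finger_force: 88.5
```

```bash
sed -i 's/v-80,0):v+80,u-90:u+90\]/v-40,0):v+40,u-45:u+45]/' chk.py; cat >> chk.py <<'E'
u,v=proj(f,m)[0].astype(int); print('side crop origin',u-45,max(v-40,0),'px scale',400/90,356/80)
for x in (.02,.04,.06,.077): print(x,proj(f,m+T@[x,.047,-.0155])[0])
E
python3 chk.py t2.png
```

```text
{'clock': np.float64(14.75), 'position': array([0.472, 0.242, 0.259]), 'tool_rot': array([-2.758, -0.42 ,  1.483]), 'force': array([ 0.542,  0.423, -6.273]), 'qpos': array([-0.483,  0.503,  0.316,  1.69 , -0.653,  1.341,  0.088]), 'grip_width': np.float64(0.01)}
mid [0.45247116 0.26490731 0.21052777] axes angles to vertical [114.06379746 109.96937133  32.13263365] corner [0.48287883 0.20719231 0.14444938]
side crop origin 200 103 px scale 4.444444444444445 4.45
0.02 [257.75787237 153.26519401]
0.04 [258.10330906 158.40161879]
0.06 [258.4524122 163.5925614]
0.077 [258.75207641 168.04837853]
```

View pics/t2.png

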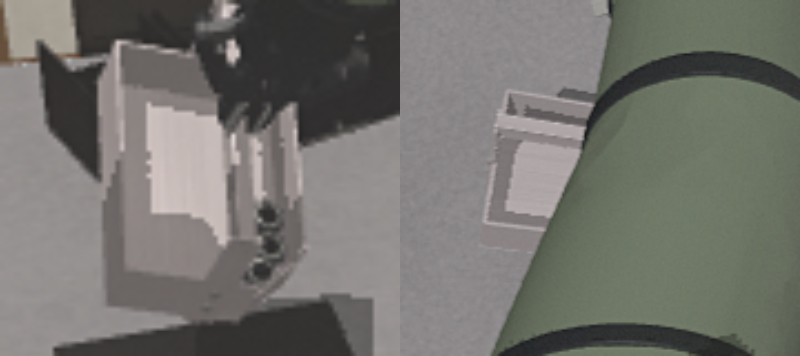

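```bash
python3 - <<'E'
from h import *
from scipy.spatial.transform import Rotation as Ro
f=bot.grab_frame('side'); s=bot.observe(); R=Ro.from_euler('xyz',s['tool_rot']).as_matrix(); T=np.c_[-R[:,0],R[:,1],-R[:,2]]; m=s['position']-T@[0,0,.057]
for p in((267,214),(270,245),(263,270)):
    o,d=ray(f,200+p[0]/4.444,103+p[1]/4.45); o=T.T@(o-m); d=T.T@d; q=o+d*(-.0125-o[2])/d[2]; print(q,np.linalg.norm(q-[.077,.047,-.022]))
for q in([.1,-.07,.025],[-.1,-.07,.025],[.1,-.07,-.025],[.1,.03,.025],[.06,.07,.005],[-.1,.07,.025]): print(q,(proj(f,m+T@q)[0]-[200,103])*[4.444,4.45])
print([ (n,[(np.round(r['position'],3).tolist(),round(r['score'],2)) for r in bot.find_in('side',n)][:3]) for n in('nut1_center','nut2_center')])
print(np.round(s['qd'],3))
E
```

```text
[ 0.0119706   0.05470031 -0.0125    ] 0.06616923356866924
[ 0.03905705  0.05537826 -0.0125    ] 0.040001411200050706
[ 0.0618427   0.04833392 -0.0125    ] 0.017938034063369163
[0.1, -0.07, 0.025] [126.81128034 266.96538658]
[-0.1, -0.07, 0.025] [118.16969915  32.85027262]
[0.1, -0.07, -0.025] [106.18872011 301.80268494]
[0.1, 0.03, 0.025] [260.64534494 286.33905813]
[0.06, 0.07, 0.005] [298.51756429 260.08692437]
[-0.1, 0.07, 0.025] [294.32816361  66.22277949]
[('nut1_center', [([0.502, 0.263, 0.177], 0.61)]), ('nut2_center', [])]
[-0.001  0.     0.002 -0.     0.     0.     0.002]
```

```bash
python3 -c "
from workcell import bot
print(bot.job_done())"
```

```text
the job is handed in; nothing more can be done
None
```

I handed the job in with the large bare tote held in the air over the mat, tipped 32° towards its cut-off corner; all three nuts lay in that corner, 18, 40 and 66 mm from the pick-out point by my last measurement, but no verdict was returned.

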